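Clamp a D cell in the tester and hold the test key half-way down

TASK

Load-test the D cell lying in the cell tester: push the sliding clamp fully up against the cell, pressing it into its spring contact, and turn the black wing handle a quarter turn clockwise so that the clamp stays locked; only then press the round plunger of the separate test key half-way down (about 8 of its 16 mm) and keep it there, never bottoming it. Finish while still holding the plunger half-way down, and do not disturb the tray of cells, the screwdriver or the tape roll.

Things in the scene. Friction and masses are not known exactly. Their poses are not given: they have to be found in the camera images.
- tester: Grey bench cell tester, fixed, base 100 (x) by 230 (y) by 18 mm. Origin: centre of the underside, z up. The cell lies along y in a black cradle. Block at +y (60 mm high, from y = 86 mm) holds the spring contact; rear block at -y (84 mm wide, 66 mm high) ends at y = -31.5 mm. Between rear block and cell slides the aluminium carriage (34 x 24 mm, top at 55 mm) bearing the wing handle.
- carriage (a joint): Travel of the carriage along the tester's +y, towards cell and contact: 0 = fully back, 0.032 m = front stop. About 1 N of friction, plus the contact spring near the end (up to 11 N at the stop). Locked, it rests at about 0.028. Pushed to 0.029 or more, the handle turns freely; before that its arm meets the rear block.
- clamp_grip (a point): Centre of the wing handle: black bar 46 mm long (own x), 12 mm thick (own y), from 76 to 106 mm above the table; this point, at 94 mm, is on its vertical turning axis. It rides on the carriage; at joint 0 the bar lies along the tester's x. Below it, 54 to 66 mm up, a steel arm reaches 40 mm along the bar's own +x.
- clamp (a joint): Angle of the clamp handle, growing clockwise seen from above: 0 = bar across the tester (arm to the tester's +x), 1.57 = bar along the tester with its arm pointing back (-y) and propped against the rear block, 1.70 = end stop just over centre. About 0.08 N m of friction; stays where it is left.
- contact (a joint): Compression of the brass spring contact by the cell: 0 = free, 0.007 m = fully in; 1.5 N per mm; about 0.004 when the clamp is locked.
- cell: D cell, 33 mm diameter, 61.5 mm long with its nub, 140 g, lying along the tester's y in the cradle with its nub (+y) to the spring contact, free to slide along it. Origin: on its axis half-way along, 34.5 mm above the table.
- key_box: Test key: fixed grey box 80 x 80 x 40 mm with a black collar on top to 44 mm, at the tester's left or right. Origin: centre of the underside. The plunger stands upright at its middle.
- plunger_top (a point): Centre of the flat top of the plunger's black mushroom head (42 mm diameter), 72 mm above the table when released; moves down with it. Of the stem below the head the lower half is bright steel and the upper half black: half-way down, the bright half has just vanished into the collar.
- plunger (a joint): Travel of the plunger downwards: 0 = released, 0.016 m = bottomed. Spring return: 2.3 N to start, 0.45 N per mm more (5.9 N half-way, 9.5 N at the bottom).
- stock_tray: Loose open carton 90 x 120 x 45 mm full of standing D cells, on the other side of the tester from the key; leave alone. Origin: centre of the underside.
- screwdriver: Loose screwdriver lying beyond the tester; leave alone. Origin under its middle.
- tape_roll: Loose black tape roll, 70 mm diameter, 19 mm high, beyond the tester; leave alone. Origin: centre of the underside.
Things that resemble listed ones, but are neither listed nor needed, are in the scene too. Several things have the shape of the key_box; the one meant has the colours described above.

How it is judged:
On the way, in this order (a step that is already met when the one before it is completed fails the run):
1. the cell is clamped and locked: carriage forward, handle turned, spring contact compressed, with the test key not yet pressed (value of joint clamp above 1.25 rad and value of joint carriage above 0.0255 m and value of joint contact above 0.002 m and value of joint plunger below 0.002 m), for 0.2 s.
2. the test key is pressed half-way (value of joint plunger between 0.005 and 0.011 m), for 0.2 s.
At the end, for the whole second after the job is handed in: The robot is still pressing the plunger, held at 5 to 11 mm of its 16 mm travel; nothing but its own lock keeps the clamp: handle turned past 1.25 rad, carriage past 25.5 mm, the cell in its cradle compressing the spring contact by over 2 mm, the robot not touching the tester (all of step 2 and contact force between any of the fingers, the arm and key_box above 1.5 N and value of joint clamp above 1.25 rad and value of joint carriage above 0.0255 m and value of joint contact above 0.002 m and horizontal distance between cell and tester below 0.07 m and contact force between the arm and tester below 0.2 N); the arm keeps its last pose, push and grip.
It fails at once if the plunger is pressed to the bottom (past 14.5 mm) (value of joint plunger above 0.0145 m).
It fails at once if the plunger is pressed more than 3 mm before the clamp is locked (value of joint plunger above 0.003 m and (value of joint clamp below 1.2 rad or value of joint contact below 0.0015 m)).
It fails at once if the tray, screwdriver or tape roll is moved more than 20 mm (distance of any of stock_tray, screwdriver, tape_roll from where it was at the start of the episode above 0.02 m).
It also fails if it takes over 48 s, if anything falls off the work surface, if the arm or the gripper's body presses on something with over 40 N, if the wrist force passes 120 N, or if a joint passes its speed limit or range.

ROBOT

A 6-joint arm with a two-finger parallel gripper is mounted at the origin on the work surface. World frame = base frame: x ahead of the robot, y to its left, z up, the work surface at z = 0. Lengths are in m, angles in rad, forces in N, time in s.
With the tool pointing down it reaches from about 0.325 to 0.9 m from the base axis. Payload 6.1 kg.
Tool frame: the origin (TCP) lies midway between the tips of the shut fingers; the grasp point (between the pads) lies 19 mm behind it; z points along the fingers, y is the line along which they close (so a half turn about z gives the same grasp; the last joint's range is limited). The gripper opens to 85 mm and grips with 20 to 120 N. Pads are 22 mm wide; open, the fingers measure 114 mm over their backs; the gripper's body (76 mm by 85 mm) begins 54 mm behind the grasp point. The pads swing forward as they close: fully open they stand 13 mm farther back than shut.
Start: joints at [-1.321, 0.22, 1.526, -0, 1.395, -0.126], TCP at [0.229, -0.581, 0.231] pointing down, gripper open.
Joint ranges: [-2.98, 2.98], [-0.91, 2.08], [0.09, 2.57], [-1.24, 4.39], [0.2, 2.65], [-2.68, 2.68]. Speed limits (rad/s): [2.57, 2.57, 3.01, 3.14, 3.14, 3.14].

INTERFACE

Orientations are given as a rotation vector (axis times angle).
In Python, from workcell import * gives the robot as it stands.
- The arm moves only by the tool play_rows, never from a script. Its argument "moves" is a list that holds one entry, the list of rows, each a list of 7 numbers: the gripper command: -1 is shut, 1 is fully open, values between are in proportion, then the shift along the tool's x, y, z in units of 40 mm (1.0 is 40 mm), then the turn, a rotation vector about the tool's x, y, z in units of 6 degrees (1.0 is 6 degrees). A call has exactly 10 rows; each row is the pose to reach, as a shift and turn from the pose commanded when the call began, along the tool's axes at that moment; what a row does not reach only later rows make up. A row lasts 1/12 s, in which the tool goes at most 41.7 mm and 7.16 degrees, less where a joint would pass 70% of its speed; a pose out of reach is approached as far as the arm can. A call with a gripper value outside its range is refused whole. The fingers move at their own pace and stop on an object; the grip force is fixed at half the most. Time passes only in rows, so rows that repeat a pose let the fingers close, or fill a call up. It gives the time, the measured TCP pose, the force, the opening and the grip force at its end, in the units of the state.
- sense(): the state, without advancing time (a new reading comes with each control period).
- camera(name): name is "scene" or "top" or "wrist"; returns the picture (420x560x3 uint8, red, green, blue); there is no depth.
- get_calibration(name): a dict with "fx", "fy", "cx", "cy" (pixels), "eye" and "rotation" of the camera in the world. Camera axes: x right, y down, z forward; pixel columns grow to the right and rows downward; lengths in m; the calibration is good to about 2 mm. A picture is of the moment at which its call begins: read the wrist's pose just before it. get_calibration takes no time and is no camera call; for the wrist camera it gives the pose at the moment of the call.
- finish_job(): hands the job in; it is judged then, once.
The state is a dict: "time": time; "qpos": joint angles; "joint_velocities": joint speeds; "effort": joint torques, N m; "ee_pos": TCP position; "tcp_rot": TCP orientation; "contact_force": force on the tool from outside, world axes, zero at the start; "moment": the same for the moment, N m; "width": opening from 0.0 (shut) to 1.0 (fully open); "grip_force": force on a finger pad.
Only numpy, scipy, OpenCV 4.12 (cv2) and the standard library are available. Lean on these libraries where they do the work, as an engineer would, in place of code of your own. Each camera call takes 0.05 s, during which the arm holds its last target. There are 200 camera calls.

## Working session

There is one attempt and no reset: what is moved stays moved. The work goes in short steps, Python scripts to look and compute and a tool call to move; the robot and the scene stay as the last step left them, time stands still between calls to the robot, and variables do not carry over. Pictures are saved under pics/ and viewed, at most 10 in all, crops included, and the job is handed in when it is done.

Besides the shell and the picture viewer there is one more tool, called after "Request:" as name(argument=value, ...) on one line, values as JSON. play_rows: Moves the arm, as the interface text tells. Its arguments: {"type":"object","properties":{"moves":{"type":"array","items":{"type":"array","items":{"type":"array","items":{"type":"number"}}}}},"required":["moves"]}

```bash
ls; mkdir -p pics; python3 - <<'E'
from workcell import *
import cv2, numpy as np
for n in ("scene","top"):
    im=camera(n); cv2.imwrite(f"pics/{n}0.png",im[:,:,::-1])
    c=get_calibration(n); print(n,c)
s=sense(); print(s)
E
```

```text
pics
scene {'fx': 504.8495200634412, 'fy': 504.8495200634412, 'cx': 287.1759076672097, 'cy': 203.55456620336648, 'eye': array([1.42701129, 0.68063063, 1.09446125]), 'rotation': array([-1.13853367, -2.33493542,  0.98094075])}
top {'fx': 431.0606096841998, 'fy': 431.0606096841998, 'cx': 283.316487270433, 'cy': 204.0860120429195, 'eye': array([0.51264639, 0.08959185, 1.1350017 ]), 'rotation': array([-2.16531396,  2.20011664, -0.09373404])}
{'time': 0.1, 'qpos': array([-1.32108716e+00,  2.21154071e-01,  1.52751995e+00,  3.32263639e-05,
        1.39468087e+00, -1.26058399e-01]), 'joint_velocities': array([ 2.58722423e-05, -1.61884831e-03, -1.19086995e-03, -1.39668549e-03,
        3.90431066e-04,  5.29426925e-04]), 'effort': array([ 1.06376785e-03, -4.98243713e+01, -3.90545189e+01, -1.80854295e-04,
        5.71986879e-03, -1.25308122e-05]), 'ee_pos': array([ 0.22926117, -0.58084454,  0.23029211]), 'tcp_rot': array([-3.08457779e+00, -5.86449824e-01,  1.19684813e-04]), 'contact_force': array([-0.1926322 ,  0.07939886, -0.42938316]), 'moment': array([ 0.00940491, -0.00778128, -0.00634295]), 'grip_force': 0.0, 'width': 0.9970946233264574}
```

View pics/top0.png

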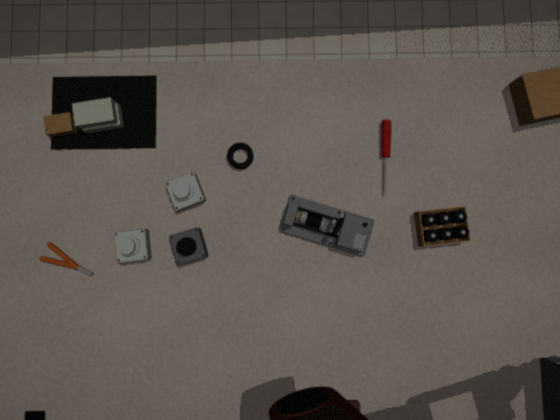

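View pics/scene0.png

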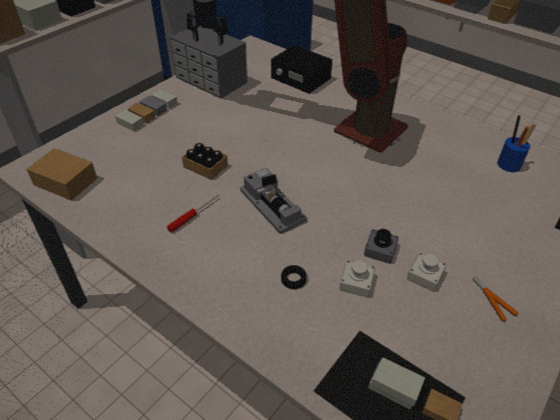

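The top view shows three boxes shaped like the key box: a white one at (185,191), a white one at (131,246) and a grey one with a black head at (187,246). The grey one fits the colours described. The tester is at about (327,225), with its rear block to the right. I'll confirm in one enlarged crop.

```bash
cat > h.py <<'E'
import cv2, numpy as np
from scipy.spatial.transform import Rotation as R
from workcell import *
def ray(c,u,v,z):
    d=R.from_rotvec(c["rotation"]).apply([(u-c["cx"])/c["fx"],(v-c["cy"])/c["fy"],1.0])
    return c["eye"]+d*(z-c["eye"][2])/d[2]
def proj(c,p):
    q=R.from_rotvec(c["rotation"]).inv().apply(np.asarray(p)-c["eye"])
    return np.array([c["fx"]*q[0]/q[2]+c["cx"],c["fy"]*q[1]/q[2]+c["cy"]])
E
python3 - <<'E'
from h import *
im=cv2.imread("pics/top0.png")
a=cv2.resize(im[180:270,160:385],None,fx=3.5,fy=3.5,interpolation=cv2.INTER_CUBIC)
a=cv2.convertScaleAbs(a,alpha=1.8)
cv2.imwrite("pics/crop0.png",a); 
c=get_calibration("top")
for u,v,z in [(187,246,.072),(327,226,.0)]: print(ray(c,u,v,z))
E
```

```text
[0.49905328 0.32113239 0.072     ]
[ 0.54457707 -0.03115655  0.        ]
```

View pics/crop0.png

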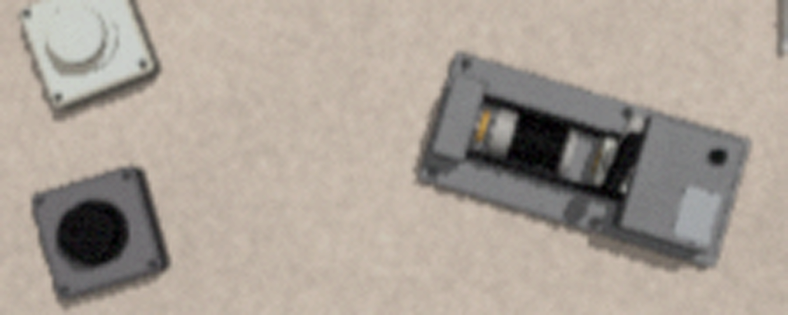

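The crop confirms the grey box with the black collar and head at crop (92,233) as the key. The wing handle is at crop (622,163), up against the rear block. Next is a move above the handle.

```bash
cat >> h.py <<'E'
def plan(p,psi,s=None):
    """shift (units of 40 mm) and turn (units of 6 deg) from the present pose to p, tool down with tool x at angle psi (deg)"""
    s=s or sense(); T=R.from_rotvec(s["tcp_rot"])
    G=R.from_euler("z",psi,degrees=True)*R.from_euler("x",180,degrees=True)
    print("shift",np.round(T.inv().apply(np.asarray(p)-s["ee_pos"])/.04,3),"turn",np.round(np.degrees((T.inv()*G).as_rotvec())/6,3))
E
python3 - <<'E'
from h import *
c=get_calibration("top")
P=lambda x,y,z: ray(c,160+x/3.5,180+y/3.5,z)
g=P(622,163,.106); print("grip",g)
a,b=P(458,53,.018),P(420,182,.018); print(a,b, np.degrees(np.arctan2(*(a-b)[1::-1])))
a,b=P(650,115,.066),P(748,138,.066); print(a,b, np.degrees(np.arctan2(*(a-b)[1::-1])))
plan([g[0],g[1],.23],164)
E
```

```text
grip [ 0.53982385 -0.04542277  0.106     ]
[0.62585014 0.06296881 0.018     ] [0.53051577 0.09272598 0.018     ] -17.334954031775574
[ 0.57460808 -0.07146091  0.066     ] [ 0.5571651  -0.14057789  0.066     ] 75.83607606093213
shift [12.135 -9.602  0.027] turn [-4.0000e-03 -2.2000e-02 -2.3745e+01]
```

Request:
play_rows(moves=[[[1,0.65,-0.51,0,0,0,-1.15],[1,1.3,-1.02,0,0,0,-2.3],[1,1.95,-1.53,0,0,0,-3.45],[1,2.6,-2.04,0,0,0,-4.6],[1,3.25,-2.55,0,0,0,-5.75],[1,3.9,-3.06,0,0,0,-6.9],[1,4.55,-3.57,0,0,0,-8.05],[1,5.2,-4.08,0,0,0,-9.2],[1,5.85,-4.59,0,0,0,-10.35],[1,6.5,-5.1,0,0,0,-11.5]]])

```text
time: 0.93
ee_pos: [0.3967, -0.2945, 0.231]
tcp_rot: [-2.204, -2.238, -0.0]
contact_force: [0.1, -0.6, 0.9]
width: 0.998
grip_force: 0.0
```

```bash
python3 -c "
from h import *
plan([.54,-.045,.23],164.5);print(sense()['qpos'])"
```

```text
shift [6.184 3.676 0.025] turn [-0.0000e+00 -5.0000e-03 -1.2273e+01]
[-7.98437628e-01 -9.66336958e-02  1.85934855e+00  3.29406439e-05
  1.37933410e+00 -8.13448975e-01]
```

Request:
play_rows(moves=[[[1,0.7,0.41,0,0,0,-1.19],[1,1.4,0.82,0,0,0,-2.38],[1,2.1,1.23,0,0,0,-3.57],[1,2.8,1.64,0,0,0,-4.76],[1,3.5,2.05,0,0,0,-5.95],[1,4.2,2.46,0,0,0,-7.14],[1,4.9,2.87,0,0,0,-8.33],[1,5.6,3.28,0,0,0,-9.52],[1,6.18,3.67,0,0,0,-10.71],[1,6.18,3.67,0,0,0,-11.9]]])

```text
time: 1.77
ee_pos: [0.5424, -0.0434, 0.2309]
tcp_rot: [0.478, 3.105, 0.003]
contact_force: [-1.0, -0.3, 1.1]
width: 1.001
grip_force: 0.0
```

```bash
python3 - <<'E'
from h import *
plan([.54,-.045,.23],164.5)
c=get_calibration("wrist"); im=camera("wrist"); print(c); print(sense()['ee_pos'],sense()['qpos'])
im=cv2.convertScaleAbs(im[:,:,::-1],alpha=1.6); cv2.imwrite("pics/w1.png",im)
for p in ([.54,-.045,.106],): print(proj(c,p))
E
```

```text
shift [ 0.045 -0.055  0.022] turn [ 0.019 -0.002 -0.332]
{'fx': 362.34286509864944, 'fy': 362.34286509864944, 'cx': 285.0132160641082, 'cy': 207.39415088481726, 'eye': array([ 0.46875766, -0.02101007,  0.37351373]), 'rotation': array([2.32857413, 1.70619045, 0.26136573])}
[ 0.54144222 -0.04517193  0.23068611] [-2.28736198e-01  2.63879301e-02  1.74023927e+00  5.34010818e-04
  1.37590324e+00 -1.50172485e+00]
[282.77896347 197.02244319]
```

View pics/w1.png

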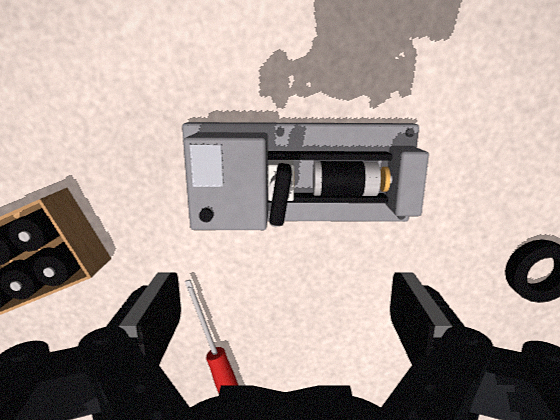

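The wrist view shows the bar at about (280,194), the rear block's edge at column 267 and the cell's centre at about (345,178). The bar looks slightly turned relative to the tester, so I'll enlarge it and measure.

```bash
python3 - <<'E'
from h import *
im=cv2.imread("pics/w1.png"); c=get_calibration("wrist")
k=cv2.resize(im[115:240,175:435],None,fx=3,fy=3,interpolation=cv2.INTER_CUBIC); cv2.imwrite("pics/w1c.png",k)
P=lambda u,v,z: ray(c,u,v,z)
g=cv2.cvtColor(im,cv2.COLOR_BGR2GRAY)
for v in range(160,230,5):
    r=g[v,262:300]; d=np.where(r<70)[0]+262; print(v,d.min() if len(d) else '',d.max() if len(d) else '')
ang=lambda a,b:np.degrees(np.arctan2(*(b-a)[1::-1]))
a,b=P(267,139,.066),P(267,229,.066); print("rear block edge",a,b,ang(a,b))
a,b=P(183,122,.018),P(418,126,.018); print("base",a,b,ang(a,b))
E
```

```text
160 266 267
165 266 290
170 266 291
175 266 291
180 266 290
185 266 289
190 266 288
195 266 299
200 266 299
205 266 286
210 267 285
215 267 284
220 266 283
225 276 280
rear block edge [ 0.49731053 -0.04817332  0.066     ] [ 0.57399665 -0.07301522  0.066     ] -17.949345563887906
base [ 0.4629612  -0.12397734  0.018     ] [0.53279319 0.0902637  0.018     ] 71.94659084786751
```

View pics/w1c.png

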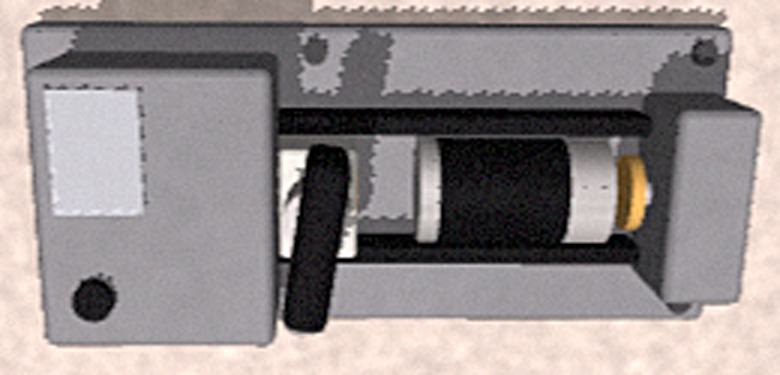

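```bash
python3 - <<'E'
from h import *
c=get_calibration("wrist")
P=lambda x,y,z: ray(c,175+x/3,115+y/3,z)
ang=lambda a,b:np.degrees(np.arctan2(*(b-a)[1::-1]))
for A,B in [((349,165),(327,315)),((303,165),(285,315)),((328,146),(306,331))]:
    a,b=P(*A,.106),P(*B,.106); print(a,b,ang(a,b),np.linalg.norm(b-a))
# predict for bar centred g at angle t
def bar(g,t):
    d=np.array([np.cos(np.radians(t)),np.sin(np.radians(t)),0])
    for s in (-1,1):
        for z in (.106,.076): print(s,z,(proj(c,np.r_[g,z]+s*.023*d)-[175,115])*3)
bar([.5415,-.0455],-24)
# tester frame position
t=np.radians(-18); ex=np.array([np.cos(t),np.sin(t)]);ey=np.array([-ex[1],ex[0]])
o=P(276,205,.066)[:2]; print("rear edge",o)
E
```

```text
[ 0.52067712 -0.03457269  0.106     ] [ 0.55694294 -0.05151146  0.106     ] -25.035986220258124 0.040026643857477215
[ 0.51730151 -0.04554748  0.106     ] [ 0.5537278 -0.0619675  0.106    ] -24.264608113156132 0.03995611562074778
[ 0.51456134 -0.03817244  0.106     ] [ 0.55956358 -0.0580709   0.106     ] -23.85338850934909 0.04920518309193173
-1 0.106 [342.75299886 166.1127419 ]
-1 0.076 [341.59699776 144.41596218]
1 0.106 [321.07752264 337.71469724]
1 0.076 [321.9511777  301.28460175]
rear edge [ 0.53363364 -0.05993992]
```

```bash
python3 -c "
from h import *
plan([.5385,-.0487,.075],155.6);s=sense();print(s['contact_force'],s['ee_pos'])"
```

```text
shift [ 0.041 -0.108  3.892] turn [ 0.004 -0.01   1.222]
[-0.45124686  0.51417335  0.05363798] [ 0.54144222 -0.04517193  0.23068611]
```

Request:
play_rows(moves=[[[1,0.04,-0.11,0.3,0,0,0.5],[1,0.04,-0.11,0.9,0,0,1.0],[1,0.04,-0.11,1.5,0,0,1.22],[0.6,0.04,-0.11,2.1,0,0,1.22],[0.2,0.04,-0.11,2.7,0,0,1.22],[0,0.04,-0.11,3.2,0,0,1.22],[0,0.04,-0.11,3.6,0,0,1.22],[0,0.04,-0.11,3.8,0,0,1.22],[0,0.04,-0.11,3.87,0,0,1.22],[0,0.04,-0.11,3.87,0,0,1.22]]])

```text
time: 2.65
ee_pos: [0.5375, -0.0516, 0.0761]
tcp_rot: [-0.693, -3.063, 0.0]
contact_force: [-0.5, 0.3, -0.4]
width: 0.498
grip_force: 0.0
```

```bash
python3 - <<'E'
from h import *
plan([.5385,-.0487,.075],155.6);s=sense();print(s['contact_force'],s['width'])
im=camera("wrist"); cv2.imwrite("pics/w2.png",cv2.convertScaleAbs(im[:,:,::-1],alpha=1.6))
E
```

```text
shift [0.008 0.076 0.027] turn [-0.003 -0.011 -0.18 ]
[-0.51158287  0.30897049 -0.37685178] 0.49812351654895404
```

View pics/w2.png

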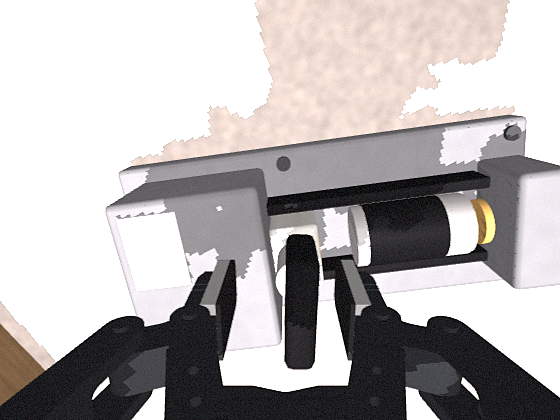

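The view shows the bar (columns 286–318) between the pads (inner faces near 232 and 345), so I need to shift about 3 mm along +y and close.

Request:
play_rows(moves=[[[0,0.01,0.08,0.03,0,0,-0.18],[0,0.01,0.08,0.03,0,0,-0.18],[-1,0.01,0.08,0.03,0,0,-0.18],[-1,0.01,0.08,0.03,0,0,-0.18],[-1,0.01,0.08,0.03,0,0,-0.18],[-1,0.01,0.08,0.03,0,0,-0.18],[-1,0.01,0.08,0.03,0,0,-0.18],[-1,0.01,0.08,0.03,0,0,-0.18],[-1,0.01,0.08,0.03,0,0,-0.18],[-1,0.01,0.08,0.03,0,0,-0.18]]])

```text
time: 3.53
ee_pos: [0.5402, -0.0477, 0.077]
tcp_rot: [0.661, 3.069, 0.002]
contact_force: [0.3, 4.2, 7.3]
width: 0.126
grip_force: 78.0
```

```bash
python3 - <<'E'
from h import *
s=sense();print(s['contact_force'],s['moment'],s['width'],s['grip_force'],s['ee_pos'])
p=s['ee_pos']+.0315*np.array([np.cos(np.radians(72)),np.sin(np.radians(72)),0]); plan(p,155.6)
E
```

```text
[0.25567487 4.19009395 7.29258763] [ 0.46534061  0.13492297 -0.08726895] 0.12558933794224175 77.98220075201243 [ 0.54018034 -0.04770506  0.07699694]
shift [0.087 0.783 0.001] turn [0.015 0.02  0.015]
```

Request:
play_rows(moves=[[[-1,0.01,0.1,-0.02,0,0,0],[-1,0.02,0.2,-0.02,0,0,0],[-1,0.03,0.3,-0.02,0,0,0],[-1,0.045,0.4,-0.02,0,0,0],[-1,0.055,0.5,-0.02,0,0,0],[-1,0.065,0.6,-0.02,0,0,0],[-1,0.08,0.7,-0.02,0,0,0],[-1,0.085,0.78,-0.02,0,0,0],[-1,0.085,0.78,-0.02,0,0,0],[-1,0.085,0.78,-0.02,0,0,0]]])

```text
time: 4.37
ee_pos: [0.5492, -0.0195, 0.077]
tcp_rot: [0.66, 3.07, -0.004]
contact_force: [-3.1, -4.1, 6.4]
width: 0.13
grip_force: 77.9
```

```bash
python3 - <<'E'
from h import *
s=sense();print(s['contact_force'],s['moment'],s['width'],s['grip_force'])
d=np.array(s['ee_pos'])-[0.54018034,-0.04770506,0.07699694]
ey=np.array([np.cos(np.radians(72)),np.sin(np.radians(72)),0]); print(d@ey,d)
im=camera("wrist"); cv2.imwrite("pics/w3.png",cv2.convertScaleAbs(im[:,:,::-1],alpha=1.6))
E
```

```text
[-3.13526363 -4.05370072  6.41285568] [-1.05234812  0.30524699 -0.01237671] 0.1301378436528416 77.8760655107908
0.029637861727574055 [ 8.98181994e-03  2.82447218e-02 -1.77415680e-05]
```

View pics/w3.png

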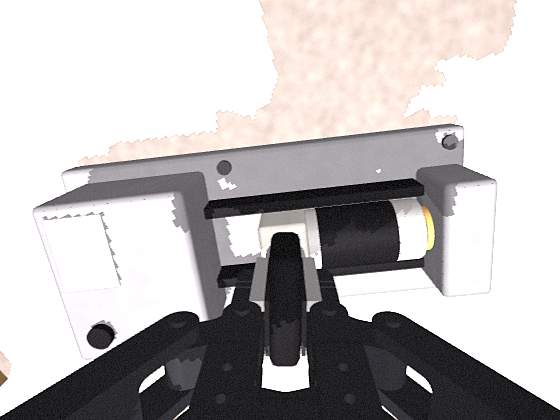

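The carriage has carried the bar along and is against the cell, 29.6 mm from its start. I'll press on to the stop.

Request:
play_rows(moves=[[[-1,0.0,0.02,0,0,0,0],[-1,0.0,0.04,0,0,0,0],[-1,0.01,0.06,0,0,0,0],[-1,0.01,0.08,0,0,0,0],[-1,0.01,0.09,0,0,0,0],[-1,0.01,0.09,0,0,0,0],[-1,0.01,0.09,0,0,0,0],[-1,0.01,0.09,0,0,0,0],[-1,0.01,0.09,0,0,0,0],[-1,0.01,0.09,0,0,0,0]]])

```text
time: 5.25
ee_pos: [0.5498, -0.0178, 0.077]
tcp_rot: [0.661, 3.071, -0.008]
contact_force: [-5.4, -11.6, 9.2]
width: 0.13
grip_force: 78.1
```

```bash
python3 - <<'E'
from h import *
s=sense();print(s['contact_force'],s['moment'],s['width'],s['grip_force'])
d=np.array(s['ee_pos'])-[0.54018034,-0.04770506,0.07699694]
ey=np.array([np.cos(np.radians(72)),np.sin(np.radians(72)),0]); print(d@ey,d)
E
```

```text
[ -5.36455706 -11.58646965   9.21873088] [-2.15139734  0.76589843 -0.06091003] 0.1303242012222002 78.08355161687359
0.0314154698124374 [9.58513437e-03 2.99177808e-02 2.15712694e-05]
```

Request:
play_rows(moves=[[[-1,0,0,0,0,0,0.6],[-1,0,0,0,0,0,1.4],[-1,0,0,0,0,0,2.2],[-1,0,0,0,0,0,3.0],[-1,0,0,0,0,0,3.8],[-1,0,0,0,0,0,4.6],[-1,0,0,0,0,0,5.4],[-1,0,0,0,0,0,6.2],[-1,0,0,0,0,0,7.0],[-1,0,0,0,0,0,7.6]]])

```text
time: 6.08
ee_pos: [0.5502, -0.0172, 0.077]
tcp_rot: [1.803, 2.569, -0.005]
contact_force: [-2.4, -8.6, 5.7]
width: 0.13
grip_force: 77.8
```

```bash
python3 - <<'E'
from h import *
s=sense();print(s['contact_force'],s['moment'],s['width'],s['grip_force'])
d=np.array(s['ee_pos'])-[0.54018034,-0.04770506,0.07699694]
ey=np.array([np.cos(np.radians(72)),np.sin(np.radians(72)),0]); print(d@ey,d)
T=R.from_rotvec(s['tcp_rot']).as_matrix(); print(np.degrees(np.arctan2(T[1,0],T[0,0])),T[:,2])
plan(s['ee_pos'],69)
E
```

```text
[-2.38937639 -8.61831596  5.67758169] [-1.70121736  0.50058172  0.04948874] 0.12965255729462707 77.79214822221547
0.03215465239828108 [ 1.00263065e-02  3.05516579e-02 -3.30307699e-06]
109.87985801274849 [ 3.58637857e-04 -4.06920571e-03 -9.99991656e-01]
shift [0. 0. 0.] turn [4.000e-03 4.000e-02 6.813e+00]
```

Request:
play_rows(moves=[[[-1,0,0,0,0,0,0.8],[-1,0,0,0,0,0,1.6],[-1,0,0,0,0,0,2.4],[-1,0,0,0,0,0,3.2],[-1,0,0,0,0,0,4.0],[-1,0,0,0,0,0,4.8],[-1,0,0,0,0,0,5.6],[-1,0,0,0,0,0,6.3],[-1,0,0,0,0,0,6.9],[-1,0,0,0,0,0,6.9]]])

```text
time: 6.92
ee_pos: [0.5509, -0.0171, 0.077]
tcp_rot: [2.593, 1.766, -0.001]
contact_force: [0.9, -9.3, 4.3]
width: 0.128
grip_force: 77.7
```

```bash
python3 - <<'E'
from h import *
s=sense();print(s['contact_force'],s['moment'],s['width'],s['grip_force'],s['ee_pos'])
T=R.from_rotvec(s['tcp_rot']).as_matrix(); print(np.degrees(np.arctan2(T[1,0],T[0,0])))
im=camera("wrist"); cv2.imwrite("pics/w4.png",cv2.convertScaleAbs(im[:,:,::-1],alpha=1.4))
E
```

```text
[ 0.89440177 -9.25771639  4.30456558] [-1.56234384  0.18527912 -0.10803688] 0.128494995259736 77.73878521285951 [ 0.55091265 -0.0170991   0.0770357 ]
68.51050506234833
```

View pics/w4.png

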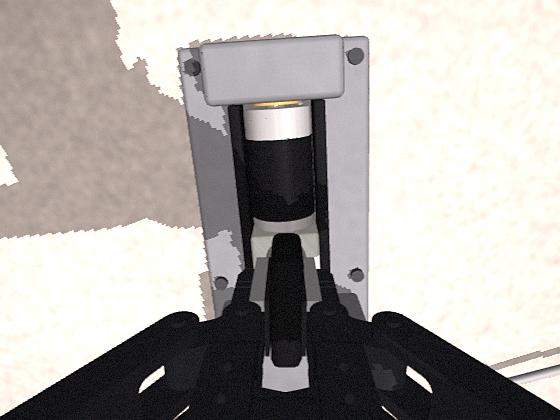

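The bar now lies along the tester and the cell is pressed into the brass contact. I'll ease off, release and lift.

Request:
play_rows(moves=[[[-1,-0.04,0,0,0,0,0],[-1,-0.08,0,0,0,0,0],[0,-0.08,0,0,0,0,0],[0,-0.08,0,0,0,0,0],[0,-0.08,0,0,0,0,0],[0,-0.08,0,0,0,0,0],[0,-0.08,0,-0.5,0,0,0],[0,-0.08,0,-1.3,0,0,0],[0,-0.08,0,-2.2,0,0,0],[0,-0.08,0,-3.0,0,0,0]]])

```text
time: 7.8
ee_pos: [0.5481, -0.0175, 0.1971]
tcp_rot: [-2.593, -1.772, 0.001]
contact_force: [0.6, -0.5, -0.4]
width: 0.499
grip_force: 0.0
```

```bash
python3 - <<'E'
from h import *
s=sense();print(s['contact_force'],s['width'],s['ee_pos'],s['qpos'])
c=get_calibration("top"); im=camera("top"); cv2.imwrite("pics/top1.png",im[:,:,::-1])
g=cv2.cvtColor(im,cv2.COLOR_RGB2HSV)
m=((im.max(2)<45)).astype(np.uint8); m[:,:160]=0;m[:,215:]=0;m[:225]=0;m[270:]=0
n,l,st,ce=cv2.connectedComponentsWithStats(m)
for i in range(1,n):
    if st[i,4]>60: print(st[i],ce[i],ray(c,*ce[i],.072))
c=get_calibration("wrist"); im=camera("wrist"); cv2.imwrite("pics/w5.png",cv2.convertScaleAbs(im[:,:,::-1],alpha=1.4))
E
```

```text
[ 0.62658285 -0.49003398 -0.44872229] 0.49949784707148676 [ 0.54810545 -0.01745111  0.197108  ] [-1.75816037e-01  6.59449219e-02  1.76360290e+00  2.72358035e-04
  1.31346535e+00  1.95604410e-01]
[176 237  21  20 315] [185.89206349 246.46666667] [0.49795801 0.32384388 0.072     ]
```

View pics/w5.png

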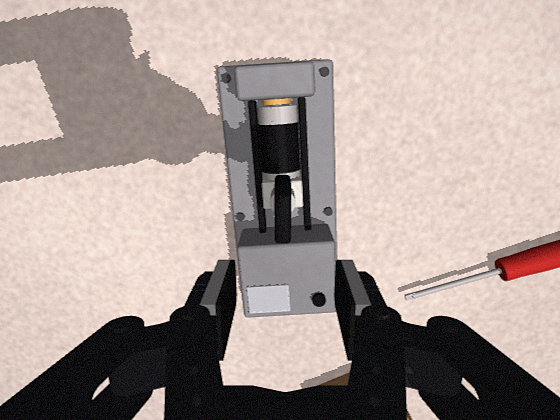

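The clamp is locked: the bar lies along the tester, the carriage at (283,190) is against the cell, and the cell is against the brass contact. Next is the key.

```bash
python3 -c "
from h import *
plan([.498,.3235,.12],68.5)"
```

```text
shift [ 7.462 -4.387  2.038] turn [ 0.1   -0.022  0.037]
```

Request:
play_rows(moves=[[[-1,0.5,-0.29,0,0,0,0],[-1,1.35,-0.79,0,0,0,0],[-1,2.2,-1.29,0,0.02,0,0],[-1,3.05,-1.79,0.1,0.05,0,0],[-1,3.9,-2.29,0.3,0.1,0,0],[-1,4.75,-2.79,0.6,0.1,0,0],[-1,5.6,-3.29,0.9,0.1,0,0],[-1,6.4,-3.76,1.2,0.1,0,0],[-1,7.1,-4.17,1.6,0.1,0,0],[-1,7.46,-4.39,2.0,0.1,0,0]]])

```text
time: 8.73
ee_pos: [0.4918, 0.3275, 0.1147]
tcp_rot: [-2.583, -1.77, 0.009]
contact_force: [0.8, -0.6, -0.3]
width: -0.004
grip_force: 0.0
```

```bash
python3 - <<'E'
from h import *
s=sense();print(s['contact_force'],s['width'],s['ee_pos'])
c=get_calibration("wrist"); im=camera("wrist"); cv2.imwrite("pics/w6.png",cv2.convertScaleAbs(im[:,:,::-1],alpha=1.5))
plan([.498,.3235,.076],68.5)
print(proj(c,[.498,.3235,.072]),proj(c,s['ee_pos']))
E
```

```text
[ 0.8064789  -0.56145627 -0.31879046] -0.003584577676826411 [0.4918057  0.32754532 0.11474503]
shift [-0.021  0.258  0.865] turn [-0.152  0.025  0.067]
[300.41340964 240.6748933 ] [286.70264925 275.06561724]
```

View pics/w6.png

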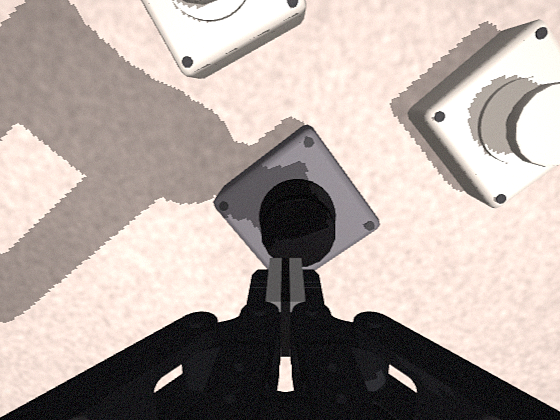

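The last view shows the grey key at about (297,220), with the two white decoys away at the top and right. I'll refine the head centre from its widest row.

```bash
python3 - <<'E'
from h import *
im=cv2.imread("pics/w6.png"); c=get_calibration("wrist"); g=im.max(2)
for v in range(176,264,6):
    d=np.where(g[v,240:350]<60)[0]+240
    print(v,d.min() if len(d) else 0,d.max() if len(d) else 0)
for u,v in [(297,218),(298,225)]: print(ray(c,u,v,.072))
print(proj(c,[.498,.3235,.044]))
# triangulate check from scene
c2=get_calibration("scene"); i2=camera("scene"); m=(i2.max(2)<35).astype(np.uint8); print(proj(c2,[.498,.3235,.072]))
E
```

```text
176 240 241
182 281 312
188 272 322
194 266 327
200 263 330
206 261 333
212 259 334
218 259 334
224 260 334
230 261 334
236 262 334
242 262 332
248 266 330
254 269 325
260 282 319
[0.49852587 0.33817295 0.072     ]
[0.49763705 0.3342879  0.072     ]
[303.91005465 224.32947374]
[381.74517721 232.32922465]
```

```bash
python3 -c "
from h import *
plan([.498,.329,.077],68.5);print(sense()['ee_pos'])"
```

```text
shift [0.159 0.179 0.864] turn [-0.152  0.044  0.072]
[0.48960843 0.32560201 0.11169182]
```

Request:
play_rows(moves=[[[-1,0,0,0,0,0,0],[-1,0,0,0,0,0,0],[-1,0,0,0,0,0,0],[-1,0,0,0,0,0,0],[-1,0,0,0,0,0,0],[-1,0,0,0,0,0,0],[-1,0,0,0,0,0,0],[-1,0,0,0,0,0,0],[-1,0,0,0,0,0,0],[-1,0,0,0,0,0,0]]])

```text
time: 9.67
ee_pos: [0.4935, 0.3238, 0.1161]
tcp_rot: [-2.587, -1.768, 0.009]
contact_force: [0.0, 0.0, -0.2]
width: -0.002
grip_force: 0.0
```

```bash
python3 - <<'E'
from h import *
plan([.498,.327,.077],68.5);print(sense()['ee_pos'],sense()['contact_force'])
c=get_calibration("wrist");im=camera("wrist");g=cv2.convertScaleAbs(im,alpha=1.5).max(2)
for v in range(170,264,6):
    d=np.where(g[v,240:350]<60)[0]+240
    print(v,d.min() if len(d) else 0,d.max() if len(d) else 0)
for v in (218,225,232): print(ray(c,297,v,.072))
E
```

```text
shift [0.114 0.085 0.977] turn [-0.1   -0.     0.032]
[0.49353296 0.32382998 0.11611432] [ 0.02234752  0.03447829 -0.1708938 ]
170 0 0
176 278 306
182 268 316
188 262 322
194 258 326
200 256 327
206 255 329
212 254 329
218 255 329
224 256 329
230 256 329
236 257 327
242 260 324
248 264 320
254 271 314
260 282 288
[0.50253744 0.3322924  0.072     ]
[0.5010968  0.32849535 0.072     ]
[0.49963829 0.3246512  0.072     ]
```

Request:
play_rows(moves=[[[-1,0.03,0.02,0.1,-0.1,0,0.03],[-1,0.06,0.04,0.25,-0.1,0,0.03],[-1,0.1,0.06,0.4,-0.1,0,0.03],[-1,0.12,0.08,0.55,-0.1,0,0.03],[-1,0.13,0.08,0.68,-0.1,0,0.03],[-1,0.13,0.08,0.78,-0.1,0,0.03],[-1,0.13,0.08,0.86,-0.1,0,0.03],[-1,0.13,0.08,0.92,-0.1,0,0.03],[-1,0.13,0.08,0.95,-0.1,0,0.03],[-1,0.13,0.08,0.95,-0.1,0,0.03]]])

```text
time: 10.55
ee_pos: [0.4979, 0.3276, 0.0778]
tcp_rot: [-2.597, -1.768, 0.001]
contact_force: [-0.6, -0.1, -0.1]
width: -0.002
grip_force: 0.0
```

```bash
python3 -c "
from h import *
s=sense();plan([.498,.328,.074],68.5,s);print(s['ee_pos'],s['contact_force'])"
```

```text
shift [ 0.01  -0.002  0.096] turn [-0.002  0.002  0.002]
[0.4979336  0.32759012 0.07782976] [-0.62928456 -0.09295363 -0.13875228]
```

Slow descent: 8 mm first (to about 70 mm), then a check of the force.

Request:
play_rows(moves=[[[-1,0.01,0,0.03,0,0,0],[-1,0.01,0,0.06,0,0,0],[-1,0.01,0,0.09,0,0,0],[-1,0.01,0,0.12,0,0,0],[-1,0.01,0,0.15,0,0,0],[-1,0.01,0,0.18,0,0,0],[-1,0.01,0,0.2,0,0,0],[-1,0.01,0,0.2,0,0,0],[-1,0.01,0,0.2,0,0,0],[-1,0.01,0,0.2,0,0,0]]])

```text
time: 11.38
ee_pos: [0.4982, 0.3281, 0.0703]
tcp_rot: [2.597, 1.768, 0.0]
contact_force: [-1.3, -0.9, 2.3]
width: 0.001
grip_force: 1.4
```

Request:
play_rows(moves=[[[-1,0,0,0.02,0,0,0],[-1,0,0,0.04,0,0,0],[-1,0,0,0.06,0,0,0],[-1,0,0,0.08,0,0,0],[-1,0,0,0.1,0,0,0],[-1,0,0,0.12,0,0,0],[-1,0,0,0.14,0,0,0],[-1,0,0,0.15,0,0,0],[-1,0,0,0.15,0,0,0],[-1,0,0,0.15,0,0,0]]])

```text
time: 12.22
ee_pos: [0.4983, 0.3281, 0.0642]
tcp_rot: [2.597, 1.768, 0.0]
contact_force: [-2.8, -1.4, 5.6]
width: -0.001
grip_force: 2.7
```

```bash
python3 -c "
from h import *
for i in range(3):
    s=sense();print(s['ee_pos'],s['contact_force']); im=camera('wrist')
im=camera('scene');a=cv2.convertScaleAbs(im[210:270,350:410,::-1],alpha=2);cv2.imwrite('pics/k.png',cv2.resize(a,None,fx=9,fy=9,interpolation=cv2.INTER_CUBIC))"
```

```text
[0.49825533 0.32810073 0.06424579] [-2.79903765 -1.43221637  5.64501761]
[0.49828311 0.32808474 0.06427303] [-1.13443368 -0.60731196  5.75209658]
[0.49825909 0.32809606 0.06426127] [-1.68079521 -1.55428349  6.388575  ]
```

The TCP height (7.7 mm of travel) and the force (about 5.9 N) both say half-way, so I'll hand in.

```bash
python3 -c "
from workcell import *
print(finish_job())"
```

```text
the job is handed in; nothing more can be done
None
```

I handed the job in with the clamp locked and the plunger held about half-way down (about 7.7 mm, 5.6–6.4 N); no verdict was returned, and both the lock and the plunger depth are judged from pictures, tool height and force, not joint readings.

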